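Hang up the peg pail and restock the bottle crate in the laundry room

TASK

Clear the laundry counter: first hang the yellow peg pail by its handle on the red hook, then stand every spare green-capped bottle from the counter upright in an empty cell of the blue crate, one to a cell. Leave the bottles already in the crate, the orange tin and the brush where they are.

Things in the scene. Friction and masses are not known exactly. Their poses are not given: they have to be found in the camera images.
- crate: fixed blue bottle crate, open on top, 245 x 245 x 45 mm high, walls and floor 5 mm, with nine cells, 3 by 3, each 75 mm square inside, centres 80 mm apart. Origin: centre of its underside; its axes run along its sides, so that the cell centres lie at x = -80, 0, 80 and y = -80, 0, 80 mm, their floor 5 mm above the counter. A bottle stands in a cell with about 6 mm to spare on each side.
- stock0: squat bottom-heavy white bottle with a green band and tall green cap, like all the others: body 62 mm across and 60 mm tall, then neck and cap 32 mm across from 60 to 105 mm height (grip there). 0.25 to 0.5 kg. Origin: centre of its underside, z up. When present it already stands in a cell of the crate, the one at crate x -80, y -80 mm (None: absent). To be left there.
- stock1: squat bottom-heavy white bottle with a green band and tall green cap, like all the others: body 62 mm across and 60 mm tall, then neck and cap 32 mm across from 60 to 105 mm height (grip there). 0.25 to 0.5 kg. Origin: centre of its underside, z up. When present it already stands in a cell of the crate, the one at crate x -80, y 0 mm (None: absent). To be left there.
- stock2: squat bottom-heavy white bottle with a green band and tall green cap, like all the others: body 62 mm across and 60 mm tall, then neck and cap 32 mm across from 60 to 105 mm height (grip there). 0.25 to 0.5 kg. Origin: centre of its underside, z up. When present it already stands in a cell of the crate, the one at crate x -80, y 80 mm (None: absent). To be left there.
- stock3: squat bottom-heavy white bottle with a green band and tall green cap, like all the others: body 62 mm across and 60 mm tall, then neck and cap 32 mm across from 60 to 105 mm height (grip there). 0.25 to 0.5 kg. Origin: centre of its underside, z up. When present it already stands in a cell of the crate, the one at crate x 0, y -80 mm (None: absent). To be left there.
- stock4: squat bottom-heavy white bottle with a green band and tall green cap, like all the others: body 62 mm across and 60 mm tall, then neck and cap 32 mm across from 60 to 105 mm height (grip there). 0.25 to 0.5 kg. Origin: centre of its underside, z up. When present it already stands in a cell of the crate, the one at crate x 0, y 0 mm (None: absent). To be left there.
- stock5: squat bottom-heavy white bottle with a green band and tall green cap, like all the others: body 62 mm across and 60 mm tall, then neck and cap 32 mm across from 60 to 105 mm height (grip there). 0.25 to 0.5 kg. Origin: centre of its underside, z up. When present it already stands in a cell of the crate, the one at crate x 0, y 80 mm (None: absent). To be left there.
- stock6: squat bottom-heavy white bottle with a green band and tall green cap, like all the others: body 62 mm across and 60 mm tall, then neck and cap 32 mm across from 60 to 105 mm height (grip there). 0.25 to 0.5 kg. Origin: centre of its underside, z up. When present it already stands in a cell of the crate, the one at crate x 80, y -80 mm (None: absent). To be left there.
- stock7: squat bottom-heavy white bottle with a green band and tall green cap, like all the others: body 62 mm across and 60 mm tall, then neck and cap 32 mm across from 60 to 105 mm height (grip there). 0.25 to 0.5 kg. Origin: centre of its underside, z up. When present it already stands in a cell of the crate, the one at crate x 80, y 0 mm (None: absent). To be left there.
- stock8: squat bottom-heavy white bottle with a green band and tall green cap, like all the others: body 62 mm across and 60 mm tall, then neck and cap 32 mm across from 60 to 105 mm height (grip there). 0.25 to 0.5 kg. Origin: centre of its underside, z up. When present it already stands in a cell of the crate, the one at crate x 80, y 80 mm (None: absent). To be left there.
- spare0: squat bottom-heavy white bottle with a green band and tall green cap, like all the others: body 62 mm across and 60 mm tall, then neck and cap 32 mm across from 60 to 105 mm height (grip there). 0.25 to 0.5 kg. Origin: centre of its underside, z up. A spare standing on the counter (None at the start: absent); it may get knocked aside a few centimetres but stays upright.
- spare1: squat bottom-heavy white bottle with a green band and tall green cap, like all the others: body 62 mm across and 60 mm tall, then neck and cap 32 mm across from 60 to 105 mm height (grip there). 0.25 to 0.5 kg. Origin: centre of its underside, z up. A spare standing on the counter (None at the start: absent); it may get knocked aside a few centimetres but stays upright.
- spare2: squat bottom-heavy white bottle with a green band and tall green cap, like all the others: body 62 mm across and 60 mm tall, then neck and cap 32 mm across from 60 to 105 mm height (grip there). 0.25 to 0.5 kg. Origin: centre of its underside, z up. A spare standing on the counter (None at the start: absent); it may get knocked aside a few centimetres but stays upright.
- spare3: squat bottom-heavy white bottle with a green band and tall green cap, like all the others: body 62 mm across and 60 mm tall, then neck and cap 32 mm across from 60 to 105 mm height (grip there). 0.25 to 0.5 kg. Origin: centre of its underside, z up. A spare standing on the counter (None at the start: absent); it may get knocked aside a few centimetres but stays upright.
- spare4: squat bottom-heavy white bottle with a green band and tall green cap, like all the others: body 62 mm across and 60 mm tall, then neck and cap 32 mm across from 60 to 105 mm height (grip there). 0.25 to 0.5 kg. Origin: centre of its underside, z up. A spare standing on the counter (None at the start: absent); it may get knocked aside a few centimetres but stays upright.
- pail: loose yellow peg pail, empty, 0.17 to 0.35 kg: 80 mm across at the foot, 96 mm at the rim, 75 mm high, with a stiff (not hinged) steel arch handle: two uprights at y = -50 and +50 mm and a level round top bar, 10 mm thick and 100 mm long along the pail's y axis, its centre line 155 mm above the underside. Origin: centre of the underside, z up.
- pail_bar (a point): middle of the top bar of the pail's handle (155 mm above the pail's underside)
- hook: fixed hook stand: 120 mm square dark base 16 mm thick (reaching from 40 mm before to 80 mm behind the pole), 18 mm pole up to 241 mm with a 22 mm ball, and a red round arm, 10 mm thick, that runs level from the pole along the stand's -x axis for 105 mm with its centre line 225 mm above the counter; its end turns up 30 mm (to 260 mm). Origin: foot of the pole on the counter.
- hook_seat (a point): on the top of the level red arm, 80 mm out from the pole (25 mm inside the upturned end), 230 mm above the counter; its x axis points back to the pole, z up. The handle bar rests here, across the arm.
- hook_tip (a point): top of the upturned end of the hook arm, 113 mm out from the pole, 260 mm above the counter
- tin: bystander: loose tin with an orange band, 66 mm across, 85 mm high; origin at the centre of its underside
- brush: bystander: loose flat brush with a wooden handle lying on the counter near the robot; origin within it

How it is judged (in metres and radians):
On the way, in this order (a step that is already met when the one before it is completed fails the run):
1. the pail hangs by its handle on the hook (contact force between pail and hook above 0.8 N and distance between pail_bar and hook_seat below 0.06 m and z of pail_bar in the frame of hook_seat above -0.01 m and height (world z) of pail above 0.04 m and angle between pail's own z axis and vertical below 0.5 rad), for 0.3 s.
2. every spare bottle stands upright on the floor of a crate cell (x of spare0 in the frame of crate between -0.105 and 0.105 m and y of spare0 in the frame of crate between -0.105 and 0.105 m and height (world z) of each of spare0, spare1, spare2, spare3, spare4 below 0.013 m and angle between each of spare0, spare1, spare2, spare3, spare4's own z axis and vertical below 0.12 rad and linear speed of each of spare0, spare1, spare2, spare3, spare4 below 0.03 m/s and x of spare1 in the frame of crate between -0.105 and 0.105 m and y of spare1 in the frame of crate between -0.105 and 0.105 m and x of spare2 in the frame of crate between -0.105 and 0.105 m and y of spare2 in the frame of crate between -0.105 and 0.105 m and x of spare3 in the frame of crate between -0.105 and 0.105 m and y of spare3 in the frame of crate between -0.105 and 0.105 m and x of spare4 in the frame of crate between -0.105 and 0.105 m and y of spare4 in the frame of crate between -0.105 and 0.105 m), for 0.3 s.
At the end, for the whole second after the job is handed in: Pail at rest on the hook by its bar (within 60 mm of hook_seat, tilt under 0.5 rad, off the counter); every spare upright (0.12 rad) and still on a cell floor (underside below 13 mm, within 105 mm of the crate's middle along its x and y); stock bottles within 30 mm of their start (all of step 1 and all of step 2 and linear speed of pail below 0.08 m/s and distance of each of stock0, stock1, stock2, stock3, stock4, stock5, stock6, stock7, stock8 from where it was at the start of the episode below 0.03 m); the robot touches nothing.
It fails at once if a bottle already in the crate was taken out or shoved (more than 40 mm) (distance of any of stock0, stock1, stock2, stock3, stock4, stock5, stock6, stock7, stock8 from where it was at the start of the episode above 0.04 m).
It fails at once if the tin or the brush was pushed more than 50 mm (distance of any of tin, brush from where it was at the start of the episode above 0.05 m).
Of spare0, spare1, spare2, spare3, spare4 only 4 to 5 are there at a start; the rules pass over those that are not, and their reading is None.
Of stock0, stock1, stock2, stock3, stock4, stock5, stock6, stock7, stock8 only 2 to 4 are there at a start; the rules pass over those that are not, and their reading is None.
At some moment in a run one of spare0, spare1, spare2, spare3, spare4 may be knocked a few centimetres aside while the robot is not near it.
It also fails if it takes over 200 s, if anything falls off the work surface, if the arm or the gripper's body presses on something with over 40 N, if the wrist force passes 120 N, or if a joint passes its speed limit or range.

ROBOT

A 6-joint arm with a two-finger parallel gripper is mounted at the origin on the work surface. World frame = base frame: x ahead of the robot, y to its left, z up, the work surface at z = 0. Lengths are in mm, angles in rad, forces in N, time in s.
With the tool pointing down it reaches from about 400 to 925 mm from the base axis. Payload 12.5 kg.
Tool frame: the origin (TCP) lies between the finger pads; the fingertips stand env.tip_extent ahead of it and the grasp point (between the pads) lies 11 mm behind it (env.tip_extent is the distance from the TCP to the fingertips, in mm); z points along the fingers, y is the line along which they close (so a half turn about z gives the same grasp; the last joint's range is limited). The gripper opens to 95 mm and grips with 3 to 60 N. Pads are 20 mm wide; open, the fingers measure 119 mm over their backs; the gripper's body (75 mm by 180 mm) begins 59 mm behind the grasp point.
Start: joints at [-1.388, 0.491, 1.559, -0, 1.092, -0.106], TCP at [178.024, -599.127, 222.661] pointing down, gripper open.
Joint ranges: [-3.1, 3.1], [-0.84, 2.19], [0.05, 2.79], [-1.13, 4.28], [0.06, 2.93], [-2.69, 2.69]. Speed limits (rad/s): [2.22, 2.22, 2.79, 3.14, 3.14, 3.14].

INTERFACE

Orientations are given as [roll, pitch, yaw] about the fixed x, y, z axes, in that order (R = Rz(yaw) Ry(pitch) Rx(roll)).
In Python, from cell import env gives the robot as it stands.
- The arm moves only by the tool carry_out, never from a script. Its argument "motion" is a list of rows, each a list of 5 numbers: the shift along the tool's x, y, z in mm, then the turn about the tool's z in degrees, then the closure, from 0 (fully open) to 1 (shut). A call has 1 to 12 rows; each row shifts and turns the commanded pose from where the row before left it, along the tool's axes as they then stand; what a row does not reach is not made up. A row lasts 1/10 s, in which the tool goes at most 50 mm and 8.59 degrees, less where a joint would pass 70% of its speed; a pose out of reach is approached as far as the arm can. A call with a gripper value outside its range is refused whole. The fingers move at their own pace and stop on an object; the grip force is fixed at half the most. Time passes only in rows, so rows that do not move let the fingers close. It gives the time, the measured TCP pose, the force, the opening and the grip force at its end, in the units of the state.
- env.state(): the state, without advancing time (a new reading comes with each control period).
- env.read_camera(name): name is "side" or "top" or "wrist"; returns a dict with "color" (400x640x3 uint8, red, green, blue), "K" (3x3 intrinsics, pixels), "R" (3x3) and "t" (3): a world point X has camera coordinates R X + t; the wrist camera has in their place "hand_eye" (4x4, takes a point from camera to tool coordinates, whose origin is the TCP and whose axes are the flange's). Camera axes: x right, y down, z forward; pixel columns grow to the right and rows downward; lengths in mm; the calibration is good to about 2 mm. A picture is of the moment at which its call begins: read the wrist's pose just before it. There is no depth.
- env.job_done(): hands the job in; it is judged then, once.
The state is a dict: "t": time; "joints": joint angles; "qvel": joint speeds; "tau": joint torques, N m; "eef_pos": TCP position; "tcp_rot": TCP orientation; "ft_force": force on the tool from outside, world axes, zero at the start; "moment": the same for the moment, N m; "opening": opening from 0.0 (shut) to 1.0 (fully open); "grip_force": force on a finger pad.
Only numpy, scipy, OpenCV 4.12 (cv2) and the standard library are available. Lean on these libraries where they do the work, as an engineer would, in place of code of your own. Each camera call takes 0.05 s, during which the arm holds its last target. There are 200 camera calls.

## Working session

There is one attempt and no reset: what is moved stays moved. The work goes in short steps, Python scripts to look and compute and a tool call to move; the robot and the scene stay as the last step left them, time stands still between calls to the robot, and variables do not carry over. Pictures are saved under pics/ and viewed, at most 14 in all, crops included, and the job is handed in when it is done.

Besides the shell and the picture viewer there is one more tool, called after "Emit:" as name(argument=value, ...) on one line, values as JSON. carry_out: Moves the arm, as the interface text tells. Its arguments: {"type":"object","properties":{"motion":{"type":"array"}},"required":["motion"]}

```bash
ls; mkdir -p pics; python3 - <<'E'
from cell import env
import cv2,numpy as np
s=env.state();print(s,env.tip_extent)
for n in("side","top","wrist"):
    c=env.read_camera(n);cv2.imwrite(f"pics/{n}0.png",c["color"][:,:,::-1])
    print(n,c["K"].tolist(),*[np.round(c[k],4).tolist() for k in c if k not in("color","K")])
E
```

```text
pics
{'t': 0.0, 'joints': array([-1.38760110e+00,  4.91563294e-01,  1.55945159e+00,  8.60568033e-06,
        1.09167139e+00, -1.05594762e-01]), 'qvel': array([-0.00028138, -0.00143154,  0.00019056, -0.00031728,  0.00022275,
        0.00047021]), 'tau': array([ 9.59865101e-04, -6.12643433e+01, -2.58177763e+01,  6.92922994e-02,
        4.82746842e-02, -1.13828701e-04]), 'eef_pos': array([ 177.98035436, -598.88442075,  222.05867897]), 'tcp_rot': array([-3.14050592e+00, -1.22856343e-04,  2.88785952e-01]), 'ft_force': array([1.2156043 , 0.75490883, 0.12481873]), 'moment': array([ 0.01939266, -0.01135915, -0.04069792]), 'grip_force': 0.0, 'opening': 1.0005602245379253} 8.0
side [[389.3767817716851, 0.0, 323.5964390249208], [0.0, 389.3767817716851, 198.69330737314635], [0.0, 0.0, 1.0]] [[-0.8162, -0.5777, -0.0001], [-0.421, 0.5949, -0.6847], [0.3956, -0.5589, -0.7288]] [463.1104, 323.4425, 1002.7503]
top [[372.57018273177346, 0.0, 317.6417202157064], [0.0, 372.57018273177346, 195.65896109438157], [0.0, 0.0, 1.0]] [[0.007, -1.0, 0.0042], [-0.9947, -0.0073, -0.1024], [0.1024, -0.0034, -0.9947]] [9.8994, 567.9689, 1019.5271]
wrist [[323.336707268229, 0.0, 320.1848136039035], [0.0, 323.336707268229, 200.44536482816565], [0.0, 0.0, 1.0]] [[0.0005, -0.9601, -0.2795, 78.9803], [1.0, 0.0006, -0.0002, -0.1596], [0.0003, -0.2795, 0.9601, -162.2453], [0.0, 0.0, 0.0, 1.0]]
```

View pics/top0.png

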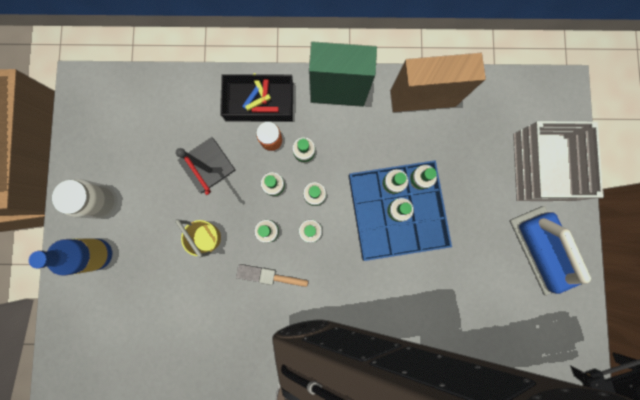

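View pics/side0.png

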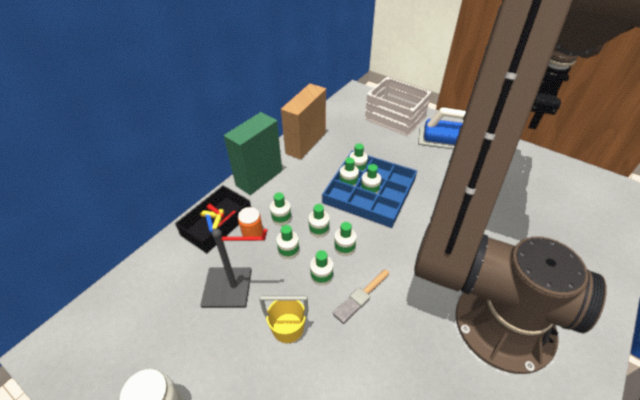

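Top view: 5 spares at about (303,148), (272,183), (315,193), (266,231), (310,231). There are 3 stock bottles in the crate at about (396,180), (427,176), (402,209). The hook arm runs (180,152)→(208,192), the pail is at (199,237), the tin at (268,135) and the brush at (272,275). The side view shows the same layout.

```bash
cat > h.py <<'E'
from cell import env
import cv2,numpy as np
from scipy.spatial.transform import Rotation as Ro
def cam(n):
    s=env.state();c=env.read_camera(n)
    if n=="wrist":
        T=np.eye(4);T[:3,:3]=Ro.from_euler('xyz',s['tcp_rot']).as_matrix();T[:3,3]=s['eef_pos']
        W=np.linalg.inv(T@c['hand_eye']);c['R'],c['t']=W[:3,:3],W[:3,3]
    c['R']=np.array(c['R']);c['t']=np.array(c['t']);c['hsv']=cv2.cvtColor(c['color'],cv2.COLOR_RGB2HSV);return c
def ray(c,p):
    d=c['R'].T@np.linalg.inv(c['K'])@[p[0],p[1],1];return -c['R'].T@c['t'],d/np.linalg.norm(d)
def plane(c,p,z):
    o,d=ray(c,p);return o+d*(z-o[2])/d[2]
def tri(a,p,b,q):
    o,d=ray(a,p);e,f=ray(b,q);s=np.linalg.lstsq(np.c_[d,-f],e-o,rcond=None)[0]
    x,y=o+d*s[0],e+f*s[1];return (x+y)/2,np.linalg.norm(x-y)
def proj(c,X):
    v=np.asarray(X)@c['R'].T+c['t'];v=v@np.array(c['K']).T;return v[...,:2]/v[...,2:]
def mask(c,lo,hi):return cv2.inRange(c['hsv'],np.array(lo),np.array(hi))
def blobs(m,amin=15):
    n,l,st,ce=cv2.connectedComponentsWithStats(m)
    return [(ce[i],st[i]) for i in range(1,n) if st[i][4]>=amin]
GREEN=((50,120,60),(75,255,255))
E
python3 - <<'E'
from h import *
np.set_printoptions(precision=1,suppress=True)
T,S=cam("top"),cam("side")
bs=[b[0] for b in blobs(mask(S,*GREEN)) if b[1][4]<400]
for ce,st in blobs(mask(T,*GREEN)):
    if st[4]>300: continue
    r=sorted([(lambda r:(r[1],*r[0]))(tri(T,ce,S,q)) for q in bs])
    r=[x for x in r if 40<x[3]<130][:2]
    print(ce,st[4],np.array(r),plane(T,ce,90))
m=mask(T,(100,120,50),(120,255,255));cn=cv2.findContours(m,cv2.RETR_EXTERNAL,cv2.CHAIN_APPROX_NONE)[0]
for c in cn:
    (x,y),wh,a=cv2.minAreaRect(c)
    if cv2.contourArea(c)>3000 and x>320 and 150<y<250:
        b=cv2.boxPoints(((x,y),wh,a));print("crate px",b); print(np.array([plane(T,p,45) for p in b]))
for n,c,X in(("top",T,(150,120,110,160)),("side",S,(190,190,130,160))):
    x,y,w,h=X;cv2.imwrite(f"pics/{n}1.png",cv2.resize(c["color"][y:y+h,x:x+w,::-1],None,fx=4,fy=4,interpolation=cv2.INTER_CUBIC)[:600])
E
python3 -c "
import cv2,numpy as np
a=cv2.imread('pics/top1.png')[:,:400];b=cv2.imread('pics/side1.png')[:,:400]
cv2.imwrite('pics/c1.png',np.hstack([a,b]))"
```

```text
[303.  145.2] 81 [[  1.7 697.1  54.2  88.8]
 [127.  637.2  32.3  86.2]] [697.6  54.6  90. ]
[429.  173.7] 106 [[   2.4  621.1 -282.3   93.2]] [ 622.7 -282.7   90. ]
[399.1 178.7] 88 [[   1.5  607.5 -202.    93.9]
 [  44.2  589.9 -213.6   82.6]] [ 608.8 -202.5   90. ]
[270.5 181.4] 75 [[  1.2 598.7 139.8  88. ]
 [ 86.8 553.6 117.3 125.9]] [598.9 139.8  90. ]
[314.5 191.6] 64 [[  1.8 571.8  22.3  87.5]
 [107.5 618.7  56.4  54.3]] [572.4  22.7  90. ]
[404.2 208.3] 87 [[   2.3  528.1 -213.4   98.5]
 [  30.7  541.1 -201.3  112.9]] [ 529.7 -214.8   90. ]
[264.2 230.6] 64 [[  1.7 467.7 153.8  87.7]
 [ 85.6 502.4 176.9 112.3]] [468.4 153.9  90. ]
[310.  230.5] 52 [[  2.  468.8  33.3  87. ]
 [ 75.5 500.5  55.7  82.3]] [469.6  33.7  90. ]
crate px [[349.2 174.2]
 [436.6 160.1]
 [450.5 245.8]
 [363.1 260. ]]
[[ 627.   -73.7   45. ]
 [ 669.  -318.6   45. ]
 [ 430.9 -350.6   45. ]
 [ 391.  -111.2   45. ]]
```

View pics/c1.png

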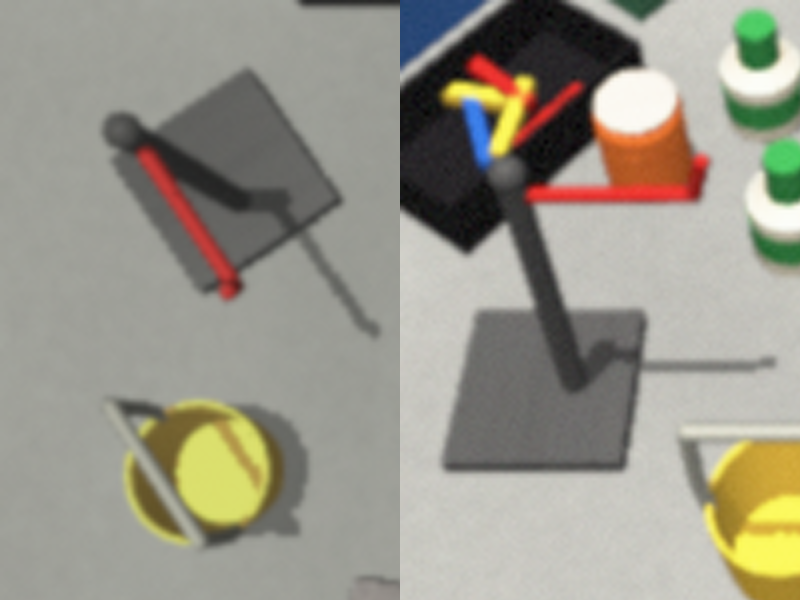

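The zoomed crop shows, in original pixels:
- **Hook, top view:** ball (180.5,152.8), arm (187.5,158.8)→(205.5,188).
- **Hook, side view:** arm (222.5,238.3)→(263.8,238.8), tip (265.5,230).
- **Pail bar, top view:** (177.5,220.8)→(199.5,255.8).
- **Pail bar, side view:** left end (260.8,298.3).

```bash
python3 - <<'E'
from h import *
np.set_printoptions(precision=1,suppress=True)
T,S=cam("top"),cam("side")
for n,p,q,z in(("ball",(180.5,152.8),(217,233),241),("arm0",(187.5,158.8),(222.5,238.3),225),("arm1",(205.5,188),(263.8,238.8),225),("tip",(207.5,191.5),(265.5,230),257),("bar0",(177.5,220.8),(260.8,298.3),155),("bar1",(199.5,255.8),(307,298),155)):
    print(n,plane(T,p,z),plane(S,q,z))
# pail rim / red arm by mask
for n,c in(("T",T),("S",S)):
    m=mask(c,(0,140,120),(6,255,255))|mask(c,(174,140,120),(180,255,255))
    for ce,st in blobs(m,20): print(n,"red",ce,st)
    m=mask(c,(22,100,60),(35,255,255))
    for ce,st in blobs(m,200): print(n,"yel",ce,st)
E
```

```text
ball [641.4 326.2 241. ] [642.1 321.6 241. ]
arm0 [631.  315.4 225. ] [631.9 318.2 225. ]
arm1 [563.4 271.4 225. ] [552.  263.5 225. ]
tip [551.8 257.1 257. ] [546.4 258.7 257. ]
bar0 [490.4 357.9 155. ] [487.5 359.  155. ]
bar1 [405.8 300.6 155. ] [402.6 297.9 155. ]
T red [265.   86.6] [263  80   5  16  65]
T red [265.1 109. ] [252 107  26   5 122]
T red [197.2 175. ] [185 157  24  37 161]
T yel [258.2  96.3] [246  80  25  31 211]
T yel [203.8 235.2] [185 220  36  33 769]
T yel [ 95.2 254. ] [ 82 239  25  33 497]
S red [212.1 208. ] [207 204  12   9  57]
S red [226.6 217.4] [219 211  17  15  59]
S red [246.  236.9] [221 229  46  12 183]
S yel [286.1 319.4] [ 266  300   40   43 1328]
```

Emit:
carry_out(motion=[[0,0,-10,-6,0],[0,0,-10,-6,0],[0,0,-10,-6.2,0],[47,-12.5,-4,0,0],[47,-12.5,-4,0,0],[47,-12.5,-4,0,0],[47,-12.5,-4,0,0],[47,-12.5,-4,0,0],[47,-12.5,-4,0,0],[47,-12.5,-4,0,0],[47,-12.5,-4,0,0],[47,-12.5,-4,0,0]])

```text
t: 1.55
eef_pos: [462.5, -263.9, 289.0]
tcp_rot: [3.141, -0.0, 0.606]
ft_force: [0.3, -0.5, 0.0]
opening: 0.999
grip_force: 0.0
```

```bash
cat >> h.py <<'E'
def go(x,y,z,yawdeg=None,off=11):
    """print tool-frame shift from the present pose to the target; z is that of the grasp point"""
    s=env.state();p=s['eef_pos'];a=s['tcp_rot'][2];d=np.array([x,y,z-off])-p
    R=Ro.from_euler('xyz',[np.pi,0,a]).as_matrix();v=R.T@d
    t=0 if yawdeg is None else (np.degrees(a)-yawdeg+90)%180-90
    print("at",p.round(1),"yaw",np.degrees(a).round(1),"shift",v.round(1),"rows",np.ceil(np.linalg.norm(v)/50),"turn",round(t,1),"op",round(s['opening'],2),"F",s['ft_force'].round(1),"t",round(s['t'],1))
E
python3 -c "
from h import *
go(446,329,311,34.7)"
```

```text
at [ 462.5 -263.9  289. ] yaw 34.7 shift [ 324.3 -496.6  -11. ] rows 12.0 turn 0.0 op 1.0 F [ 0.3 -0.5  0. ] t 1.6
```

Emit:
carry_out(motion=[[27,-41.4,-1,0,0],[27,-41.4,-1,0,0],[27,-41.4,-1,0,0],[27,-41.4,-1,0,0],[27,-41.4,-1,0,0],[27,-41.4,-1,0,0],[27,-41.4,-1,0,0],[27,-41.4,-1,0,0],[27,-41.4,-1,0,0],[27,-41.4,-1,0,0],[27,-41.4,-1,0,0],[27,-41.4,0,0,0]])

```text
t: 2.75
eef_pos: [444.0, 329.5, 299.9]
tcp_rot: [3.141, -0.001, 0.607]
ft_force: [0.8, -0.3, 0.6]
opening: 1.0
grip_force: 0.0
```

Emit:
carry_out(motion=[[0,0,0,0,0],[0,0,0,0,0],[0,0,0,0,0]])

```text
t: 3.05
eef_pos: [444.5, 326.4, 299.6]
tcp_rot: [3.141, 0.0, 0.606]
ft_force: [0.0, -0.0, 0.3]
opening: 0.998
grip_force: 0.0
```

```bash
python3 -c "
from h import *
go(446,329,311,34.7)
c=cam('wrist');cv2.imwrite('pics/w1.png',c['color'][:,:,::-1])
print(proj(c,[[490,358,155],[406,300,155],[446,329,155]]))"
```

```text
at [444.5 326.4 299.6] yaw 34.7 shift [ 2.7 -1.3 -0.4] rows 1.0 turn 0.0 op 1.0 F [ 0.  -0.   0.3] t 3.0
[[320.35960991 132.77401623]
 [320.13017717 234.73797293]
 [319.07291536 187.6993007 ]]
```

View pics/w1.png

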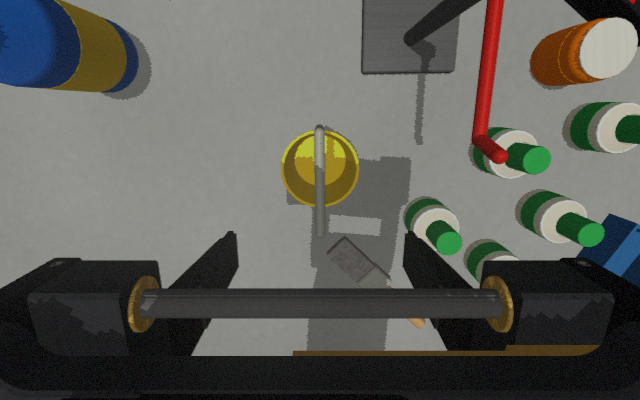

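The wrist view shows the bar from (320,128) to (320,235), as predicted, so I can grip it off-centre.

Emit:
carry_out(motion=[[15,-0.5,25,0,0],[14.3,-0.6,30,0,0.3],[0,0,30,0,0.4],[0,0,30,0,0.5],[0,0,25,0,0.5],[0,0,13.6,0,0.5],[0,0,0,0,0.5],[0,0,0,0,1],[0,0,0,0,1],[0,0,0,0,1],[0,0,0,0,1],[0,0,0,0,1]])

```text
t: 4.3
eef_pos: [468.1, 345.0, 146.4]
tcp_rot: [3.141, -0.001, 0.607]
ft_force: [-0.1, 0.5, 0.0]
opening: 0.135
grip_force: 0.0
```

Emit:
carry_out(motion=[[0,0,0,0,1],[0,0,-5,0,1],[0,0,-10,0,1],[0,0,-15,0,1],[0,0,-20,0,1],[0,0,0,0,1],[0,0,0,0,1]])

```text
t: 5.0
eef_pos: [467.9, 344.9, 196.1]
tcp_rot: [3.141, -0.001, 0.606]
ft_force: [0.3, -0.2, -3.0]
opening: 0.095
grip_force: 30.0
```

Emit:
carry_out(motion=[[0,0,-8,-4,1],[0,0,-8,-8,1],[0,0,-8,-8.5,1],[0,0,-8,-8.5,1],[0,0,-8,-8.5,1],[0,0,-8,-8.5,1],[0,0,-8,-8.5,1],[0,0,-8,-8.5,1],[0,0,-8,-8.5,1],[0,0,-1,-8,1],[0,0,0,-7,1],[0,0,0,-4,1]])

```text
t: 6.2
eef_pos: [467.7, 344.7, 267.8]
tcp_rot: [-3.14, -0.0, 2.191]
ft_force: [-0.2, 0.1, -2.2]
opening: 0.096
grip_force: 30.0
```

Emit:
carry_out(motion=[[0,0,0,0,1],[0,0,0,0,1]])

```text
t: 6.4
eef_pos: [467.8, 344.8, 268.2]
tcp_rot: [-3.14, -0.0, 2.184]
ft_force: [0.1, 0.6, -2.4]
opening: 0.096
grip_force: 30.0
```

```bash
python3 -c "
from h import *
go(483.5,244,280,125.2)
c=cam('side');cv2.imwrite('pics/s2.png',cv2.resize(c['color'][150:330,180:380,::-1],None,fx=3,fy=3))"
```

```text
at [467.8 344.8 268.2] yaw 125.1 shift [-91.5 -45.1  -0.8] rows 3.0 turn -0.1 op 0.1 F [ 0.1  0.6 -2.4] t 6.4
```

View pics/s2.png

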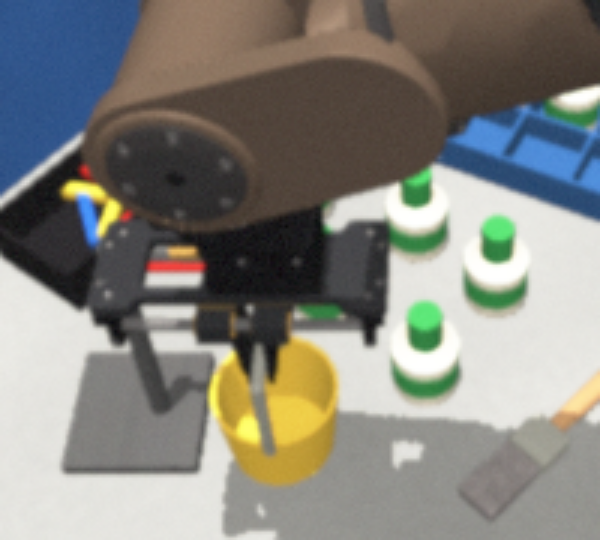

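Pail held level. I'll back off along the arm axis, then line up in front of the tip.

Emit:
carry_out(motion=[[0,-22,0,0,1],[0,-23,0,0,1],[-20,0,0,0,1],[-30,0,-1,0,1],[-30,0,0,0,1],[-11.5,0,0,0,1],[0,0,0,0,1],[0,0,0,0,1],[0,0,0,0,1]])

```text
t: 7.35
eef_pos: [483.4, 245.0, 269.9]
tcp_rot: [-3.141, -0.0, 2.187]
ft_force: [0.5, 0.8, -2.6]
opening: 0.097
grip_force: 30.0
```

```bash
python3 -c "
from h import *
go(561,299,281,125.2)
c=cam('wrist');cv2.imwrite('pics/w2.png',c['color'][:,:,::-1])
d=cam('top');cv2.imwrite('pics/t2.png',cv2.resize(d['color'][120:270,150:300,::-1],None,fx=4,fy=4)[:600])
print(proj(c,[[641.5,324,225],[556,264,225],[548,258,260]]))"
```

```text
at [483.4 245.  269.9] yaw 125.3 shift [-0.7 94.5 -0.1] rows 2.0 turn 0.1 op 0.1 F [ 0.5  0.8 -2.6] t 7.3
[[567.33761645 262.69213626]
 [419.37536895 262.04682176]
 [419.80586657 289.24711786]]
```

View pics/w2.png

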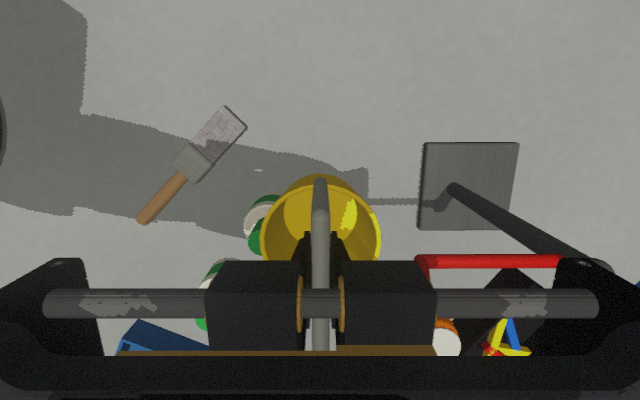

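The hook arm appears at row 262, columns 420-565, as predicted. Next I'll check the pail tilt from the bar end at (320,183) and the rim ellipse centred near (320,235).

```bash
python3 -c "
from h import *
c=cam('wrist')
p=env.state()['eef_pos'];u=np.array([-.577,.816,0]);b=p-26*u+[0,0,9]
for tilt in(-.2,-.1,0,.1,.2):
    # rotate about grip in plane u,z
    w=np.array([0,0,1.]);U=u*np.cos(tilt)+w*np.sin(tilt);W=-u*np.sin(tilt)+w*np.cos(tilt)
    g=p+[0,0,9];B=g-26*U
    print(tilt,proj(c,[B+50*U,B-80*W+48*U,B-80*W-48*U]).round(0).tolist())
"
```

```text
-0.2 [[320.0, 218.0], [320.0, 207.0], [320.0, 328.0]]
-0.1 [[320.0, 219.0], [320.0, 197.0], [320.0, 314.0]]
0 [[320.0, 221.0], [320.0, 187.0], [320.0, 300.0]]
0.1 [[320.0, 222.0], [320.0, 177.0], [320.0, 286.0]]
0.2 [[320.0, 225.0], [320.0, 168.0], [320.0, 273.0]]
```

View pics/t2.png

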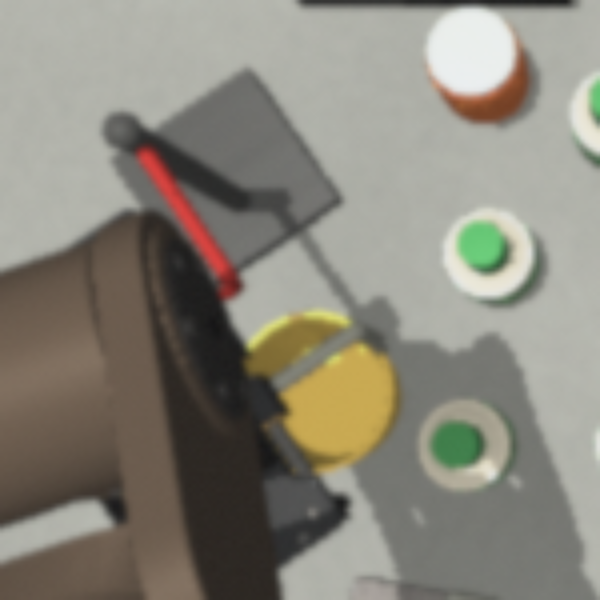

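Pail tilt is about 0.12 rad, which is acceptable. The top view confirms the arch lines up with the arm, so I'll slide on and lower.

Emit:
carry_out(motion=[[0,8,-2,0,1],[0,13,0,0,1],[0,15,0,0,1],[0,15,0,0,1],[0,15,0,0,1],[0,15,0,0,1],[0,13,0,0,1],[0,0,0,0,1],[0,0,10,0,1],[0,0,10,0,1],[0,0,10,0,1],[0,0,0,0,1]])

```text
t: 8.7
eef_pos: [560.0, 298.0, 240.1]
tcp_rot: [-3.139, -0.001, 2.186]
ft_force: [0.4, -0.3, -2.6]
opening: 0.098
grip_force: 30.0
```

Emit:
carry_out(motion=[[0,0,3,0,1],[0,0,3,0,1],[0,0,2,0,1],[0,0,0,0,1],[0,0,0,0,1]])

```text
t: 9.2
eef_pos: [560.8, 298.5, 234.1]
tcp_rot: [3.141, 0.0, 2.186]
ft_force: [1.0, -0.2, -3.6]
opening: 0.097
grip_force: 30.0
```

Emit:
carry_out(motion=[[0,0,2,0,1],[0,0,2,0,1],[0,0,2,0,1],[0,0,0,0,1],[0,0,0,0,1]])

```text
t: 9.7
eef_pos: [560.8, 298.4, 227.9]
tcp_rot: [-3.141, 0.0, 2.186]
ft_force: [0.8, -0.1, -2.7]
opening: 0.097
grip_force: 30.0
```

Emit:
carry_out(motion=[[0,0,1,0,1],[0,0,1,0,1],[0,0,0,0,1],[0,0,0,0,1]])

```text
t: 10.1
eef_pos: [560.9, 298.5, 226.1]
tcp_rot: [3.141, 0.0, 2.186]
ft_force: [-0.2, 0.2, -1.1]
opening: 0.095
grip_force: 30.0
```

Load is being transferred, so contact has started. Next, a little lower and then release.

Emit:
carry_out(motion=[[0,0,1,0,1],[0,0,1,0,1],[0,0,0,0,1],[0,0,0,0,0.85],[0,0,0,0,0.8],[0,0,0,0,0.75],[0,0,0,0,0.7],[0,0,0,0,0.7],[0,0,0,0,0.7],[0,0,0,0,0.7]])

```text
t: 11.1
eef_pos: [560.8, 298.4, 224.0]
tcp_rot: [-3.142, 0.0, 2.186]
ft_force: [-0.1, 0.3, 0.2]
opening: 0.299
grip_force: 0.0
```

Emit:
carry_out(motion=[[0,0,-5,0,0.6],[0,0,-10,0,0.6],[0,0,-20,0,0.6],[0,0,-30,0,0.6],[0,0,-30,0,0.5],[0,0,0,0,0.5],[0,0,0,0,0.5],[0,0,0,0,0.5]])

```text
t: 11.9
eef_pos: [560.5, 298.3, 318.3]
tcp_rot: [-3.14, -0.0, 2.186]
ft_force: [0.1, -0.3, -0.1]
opening: 0.501
grip_force: 0.0
```

```bash
python3 -c "
from h import *
go(561,299,281,125.2)
c=cam('wrist');a=c['color'][:,:,::-1][:300,200:600]
d=cam('side');b=cv2.resize(d['color'][200:350,200:400,::-1],(400,300))
cv2.imwrite('pics/p3.png',np.hstack([a,b]))"
```

```text
at [560.5 298.3 318.3] yaw 125.2 shift [ 0.3  0.8 48.3] rows 1.0 turn 0.0 op 0.5 F [ 0.1 -0.3 -0.1] t 11.9
```

View pics/p3.png

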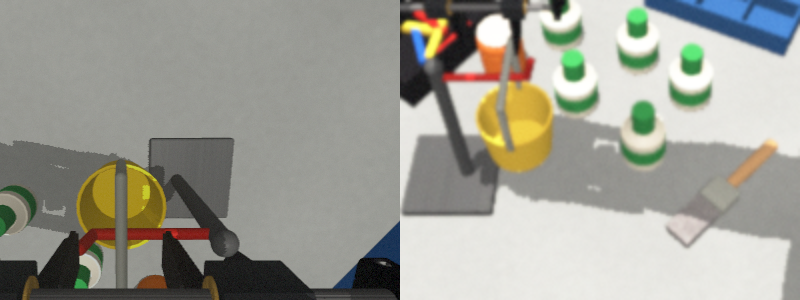

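The pail hangs on the hook: the bar crosses the red arm and the pail is level and off the counter. On to the bottles.

Emit:
carry_out(motion=[[0,0,-10,6.5,0.5],[0,0,-10,6.5,0.5],[0,0,0,6.5,0.5],[0,0,0,6.5,0.5],[-35,10,0,0,0.5],[-40,10,0,0,0.5],[-40,10,0,0,0.5],[-40,10,0,0,0.5],[0,0,0,0,0.5],[0,0,0,0,0.5]])

```text
t: 13.0
eef_pos: [625.3, 151.1, 338.1]
tcp_rot: [-3.14, -0.0, 1.73]
ft_force: [-0.3, 0.3, -0.9]
opening: 0.501
grip_force: 0.0
```

```bash
cat >> h.py <<'E'
def caps(names=("top","wrist")):
    for n in names:
        c=cam(n);out=[]
        for ce,st in blobs(mask(c,*GREEN),30):
            if n=="top" and st[4]>300: continue
            if n=="side" and not(15<st[4]<260): continue
            if st[0]<=1 or st[1]<=1 or st[0]+st[2]>=639 or st[1]+st[3]>=399: continue
            X=plane(c,ce,89 if n=="top" else 86)
            if 350<X[0]<800 and abs(X[1])<400: out.append((X[0].round(),X[1].round(),int(st[4])))
        print(n,*[f"({a:.0f},{b:.0f};{k})" for a,b,k in out])
E
python3 -c "
from h import *
go(599,140,200,99)
caps()
c=cam('wrist');cv2.imwrite('pics/w4.png',c['color'][:,:,::-1])
"
```

```text
at [625.3 151.1 338.1] yaw 99.1 shift [ -6.8 -27.8 149.1] rows 4.0 turn 0.1 op 0.5 F [-0.3  0.3 -0.9] t 13.0
top (698,55;81) (623,-283;103) (609,-203;87) (572,23;67) (530,-215;85) (469,35;54)
wrist (462,153;513) (598,139;484) (497,78;209) (672,96;113) (577,73;167) (468,35;641) (692,56;315) (606,-130;195)
```

View pics/w4.png

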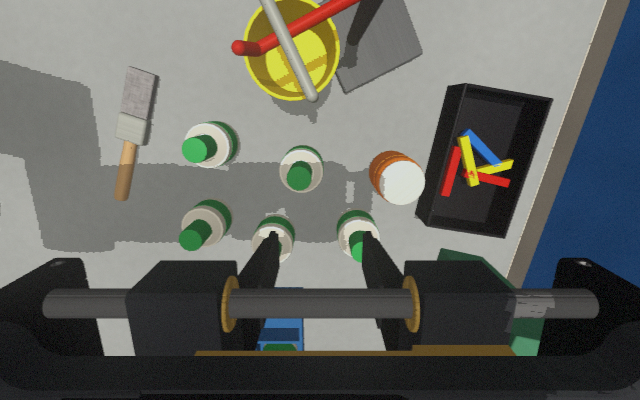

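Emit:
carry_out(motion=[[-3.5,-14,40,0,0.5],[-3.5,-14,45,0,0.5],[0,0,50,0,0.5],[0,0,50,0,0.5],[0,0,40,0,0.5],[0,0,25,0,0.5],[0,0,13,0,0.5],[0,0,0,0,0.6],[0,0,0,0,1],[0,0,0,0,1],[0,0,0,0,1],[0,0,0,0,1]])

```text
t: 14.35
eef_pos: [599.3, 140.7, 77.5]
tcp_rot: [3.139, -0.0, 1.732]
ft_force: [-1.2, 1.7, 7.0]
opening: 0.332
grip_force: 30.0
```

Emit:
carry_out(motion=[[0,0,-10,0,1],[0,0,-25,0,1],[0,0,-40,0,1],[0,0,-40,0,1],[0,0,-30,0,1],[0,0,0,0,1]])

```text
t: 14.95
eef_pos: [599.9, 140.6, 225.9]
tcp_rot: [3.134, 0.0, 1.732]
ft_force: [-0.6, 0.3, -3.2]
opening: 0.332
grip_force: 30.0
```

```bash
cat > crate.py <<'E'
from h import *
def crate(names=("top","wrist")):
    for n in names:
        c=cam(n);m=mask(c,(100,120,50),(120,255,255))
        k=max((k for k in cv2.findContours(m,cv2.RETR_EXTERNAL,cv2.CHAIN_APPROX_NONE)[0] if n!="top" or (320<k[:,0,0].mean()<470 and 150<k[:,0,1].mean()<260)),key=cv2.contourArea)
        w=np.array([plane(c,p,45)[:2] for p in cv2.convexHull(k)[:,0]],np.float32)
        print(n,cv2.minAreaRect(w))
E
python3 -c "
from crate import *
crate(['top'])
go(464,-305,220)
go(550,-100,220)"
```

```text
top ((528.913818359375, -211.90785217285156), (238.72406005859375, 243.14183044433594), 9.264760971069336)
at [599.  140.4 223.2] yaw 99.2 shift [-417.9 -204.8   14.2] rows 10.0 turn 0 op 0.33 F [ 0.2 -0.3 -4. ] t 15.0
at [599.  140.4 223.2] yaw 99.2 shift [-229.4  -87.    14.2] rows 5.0 turn 0 op 0.33 F [ 0.2 -0.3 -4. ] t 15.0
```

Emit:
carry_out(motion=[[-20,-10,0,0,1],[-38,-18.6,0,0,1],[-42,-20.6,0,0,1],[-42,-20.6,0,0,1],[-42,-20.6,0,0,1],[-42,-20.6,0,0,1],[-42,-20.6,0,0,1],[-42,-20.6,0,0,1],[-42,-20.6,0,0,1],[-40,-19.6,0,0,1],[-26,-12.5,0,0,1],[0,0,0,0,1]])

```text
t: 16.2
eef_pos: [462.0, -307.8, 219.4]
tcp_rot: [-3.14, -0.001, 1.728]
ft_force: [-0.2, 0.9, -3.7]
opening: 0.337
grip_force: 30.0
```

Emit:
carry_out(motion=[[0,0,0,0,1],[0,0,0,0,1]])

```text
t: 16.4
eef_pos: [463.5, -304.0, 220.3]
tcp_rot: [-3.141, -0.001, 1.733]
ft_force: [0.3, 0.1, -2.3]
opening: 0.332
grip_force: 30.0
```

```bash
python3 -c "
from crate import *
go(463.5,-305,90)
crate(['wrist']);caps()
c=cam('wrist');cv2.imwrite('pics/w5.png',c['color'][:,:,::-1])
u=np.array([.987,.161]);v=np.array([-.161,.987]);o=np.array([529.5,-213])
print(proj(c,[[*(o+a*u+b*v),45] for a in(-122.5,122.5) for b in(-122.5,122.5)]).round(1).tolist())
"
```

```text
at [ 463.5 -304.   220.3] yaw 99.3 shift [ -1.   -0.2 141.3] rows 3.0 turn 0 op 0.33 F [ 0.3  0.1 -2.3] t 16.4
wrist ((531.091796875, -226.45709228515625), (244.02120971679688, 215.95437622070312), 9.275903701782227)
top (698,55;81) (623,-283;105) (609,-203;89) (572,23;65) (530,-215;85) (468,154;62) (470,34;51) (464,-346;53)
wrist (564,-207;549) (494,-218;141) (531,-212;1467) (612,-199;1921) (576,-264;549) (625,-280;1592) (462,-298;707) (475,-371;3667)
[[281.3, 221.3], [272.7, -35.7], [502.2, 221.7], [545.4, -35.3]]
```

View pics/w5.png

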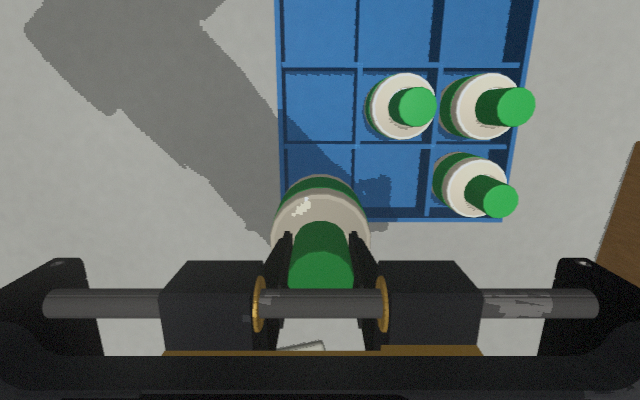

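The predicted crate corner (502,222) matches the image at about (505,221), so I'll lower into the cell.

Emit:
carry_out(motion=[[-1,0,20,0,1],[0,0,35,0,1],[0,0,25,0,1],[0,0,10,0,1],[0,0,10,0,1],[0,0,10,0,1],[0,0,10,0,1],[0,0,10,0,1],[0,0,5,0,1],[0,0,2,0,1],[0,0,0,0,1],[0,0,0,0,1]])

```text
t: 17.8
eef_pos: [464.0, -306.2, 84.4]
tcp_rot: [3.141, 0.001, 1.732]
ft_force: [-0.2, 0.7, -2.3]
opening: 0.33
grip_force: 30.0
```

Emit:
carry_out(motion=[[0,0,1,0,1],[0,0,1,0,1],[0,0,0,0,1],[0,0,0,0,1]])

```text
t: 18.2
eef_pos: [463.9, -306.2, 82.5]
tcp_rot: [3.141, 0.001, 1.732]
ft_force: [-1.6, -0.9, 4.8]
opening: 0.334
grip_force: 30.0
```

On the floor; releasing and rising.

Emit:
carry_out(motion=[[0,0,0,0,0.6],[0,0,0,0,0.5],[0,0,0,0,0.5],[0,0,-10,0,0.5],[0,0,-25,0,0.5],[0,0,-45,0,0.5],[0,0,-45,0,0.5],[0,0,0,0,0.5],[0,0,0,0,0.5]])

```text
t: 19.1
eef_pos: [463.9, -306.1, 208.3]
tcp_rot: [3.14, 0.002, 1.732]
ft_force: [0.1, -1.0, -0.1]
opening: 0.497
grip_force: 0.0
```

```bash
python3 -c "
from h import *
caps(['top'])
go(469,34,180)"
```

```text
top (698,55;81) (623,-283;104) (609,-203;88) (572,23;66) (530,-215;85) (468,154;61) (470,33;45) (464,-310;103)
at [ 463.5 -305.8  207.1] yaw 99.2 shift [334.5  60.   38.1] rows 7.0 turn 0 op 0.5 F [-0.4  0.   0.1] t 19.1
```

Emit:
carry_out(motion=[[25,4.5,0,0,0.5],[45,8,0,0,0.5],[45,8,0,0,0.5],[45,8,0,0,0.5],[45,8,0,0,0.5],[45,8,0,0,0.5],[45,8,0,0,0.5],[39,7.5,0,0,0.5],[0,0,20,0,0.5],[0,0,20,0,0.5],[0,0,0,0,0.5]])

```text
t: 20.25
eef_pos: [467.7, 33.7, 164.3]
tcp_rot: [-3.136, -0.001, 1.733]
ft_force: [0.4, -0.5, 0.8]
opening: 0.497
grip_force: 0.0
```

```bash
python3 -c "
from h import *
caps(['wrist'])
go(469,33.5,86)"
```

```text
wrist (468,159;2115) (464,72;168) (634,72;1337) (469,34;1680) (535,54;566) (572,26;1788)
at [468.4  33.4 165.6] yaw 99.3 shift [-0.   0.6 90.6] rows 2.0 turn 0 op 0.5 F [-0.4 -0.2  0.3] t 20.3
```

Emit:
carry_out(motion=[[0,0.5,25,0,0.5],[0,0,40,0,0.5],[0,0,18,0,0.5],[0,0,6,0,0.5],[0,0,0,0,0.6],[0,0,0,0,1],[0,0,0,0,1],[0,0,0,0,1],[0,0,0,0,1],[0,0,-10,0,1],[0,0,-25,0,1],[0,0,-45,0,1]])

```text
t: 21.5
eef_pos: [468.6, 33.4, 157.8]
tcp_rot: [-3.137, -0.001, 1.732]
ft_force: [1.6, -0.1, -2.8]
opening: 0.332
grip_force: 29.9
```

Emit:
carry_out(motion=[[-20,-5,-45,0,1],[-40,-9,-15,0,1],[-45,-10.5,0,0,1],[-45,-10.5,0,0,1],[-45,-10.5,0,0,1],[-40,-9,0,0,1],[-18,-4.8,0,0,1],[0,0,0,0,1],[0,0,0,0,1],[0,0,0,0,1]])

```text
t: 22.5
eef_pos: [451.9, -224.8, 218.3]
tcp_rot: [-3.142, -0.0, 1.733]
ft_force: [-0.3, -0.1, -3.8]
opening: 0.334
grip_force: 30.0
```

```bash
python3 -c "
from h import *
go(450.5,-226,93.5)
caps(['top'])"
```

```text
at [ 451.9 -224.8  218.3] yaw 99.3 shift [ -0.9  -1.5 135.8] rows 3.0 turn 0 op 0.33 F [-0.3 -0.1 -3.8] t 22.5
top (698,55;81) (623,-283;103) (609,-203;89) (572,23;66) (530,-215;83) (468,154;62)
```

Emit:
carry_out(motion=[[-1,-1.5,20,0,1],[0,0,35,0,1],[0,0,25,0,1],[0,0,10,0,1],[0,0,10,0,1],[0,0,10,0,1],[0,0,10,0,1],[0,0,9,0,1],[0,0,4,0,1],[0,0,2,0,1],[0,0,0,0,1],[0,0,0,0,1]])

```text
t: 23.75
eef_pos: [450.5, -227.0, 83.9]
tcp_rot: [3.142, 0.0, 1.732]
ft_force: [-3.8, 2.3, 8.8]
opening: 0.33
grip_force: 30.0
```

Emit:
carry_out(motion=[[0,0,1,0,1],[0,0,0,0,1],[0,0,0,0,1]])

```text
t: 24.05
eef_pos: [450.5, -227.0, 83.8]
tcp_rot: [3.141, 0.001, 1.732]
ft_force: [-6.9, 4.2, 22.4]
opening: 0.334
grip_force: 30.0
```

Emit:
carry_out(motion=[[0,0,-1,0,1],[0,0,0,0,0.6],[0,0,0,0,0.5],[0,0,0,0,0.5],[0,0,-10,0,0.5],[0,0,-25,0,0.5],[0,0,-45,0,0.5],[0,0,-45,0,0.5],[0,0,0,0,0.5],[0,0,0,0,0.5]])

```text
t: 25.05
eef_pos: [450.8, -227.2, 209.3]
tcp_rot: [3.14, 0.002, 1.732]
ft_force: [-0.7, -0.1, -0.2]
opening: 0.503
grip_force: 0.0
```

```bash
python3 -c "
from h import *
caps(['top'])
go(468,154,180)"
```

```text
top (698,55;83) (623,-283;104) (609,-203;87) (572,23;65) (530,-215;82) (469,154;64) (450,-226;82)
at [ 450.4 -226.9  208.2] yaw 99.2 shift [373.2  78.6  39.2] rows 8.0 turn 0 op 0.5 F [ 0.8 -0.4 -0.6] t 25.1
```

Emit:
carry_out(motion=[[25,5,0,0,0.5],[45,9.5,0,0,0.5],[45,9.5,0,0,0.5],[45,9.5,0,0,0.5],[45,9.5,0,0,0.5],[45,9.5,0,0,0.5],[45,9.5,0,0,0.5],[45,9.5,0,0,0.5],[33,7,20,0,0.5],[0,0,20,0,0.5],[0,0,0,0,0.5],[0,0,0,0,0.5]])

```text
t: 26.3
eef_pos: [467.8, 153.4, 167.4]
tcp_rot: [-3.139, 0.0, 1.732]
ft_force: [-0.8, -0.4, -0.1]
opening: 0.497
grip_force: 0.0
```

```bash
python3 -c "
from h import *
caps(['wrist'])
go(468,154,86)"
```

```text
wrist (461,192;169) (468,154;1637) (643,115;137) (528,58;37) (675,66;333)
at [468.3 153.1 168.1] yaw 99.2 shift [ 0.9 -0.1 93.1] rows 2.0 turn 0 op 0.5 F [ 0.3  0.5 -0.1] t 26.4
```

Emit:
carry_out(motion=[[1,0,25,0,0.5],[0,0,40,0,0.5],[0,0,20,0,0.5],[0,0,7,0,0.5],[0,0,0,0,0.6],[0,0,0,0,1],[0,0,0,0,1],[0,0,0,0,1],[0,0,0,0,1],[0,0,-10,0,1],[0,0,-25,0,1],[0,0,-45,0,1]])

```text
t: 27.55
eef_pos: [466.8, 154.4, 155.7]
tcp_rot: [-3.137, 0.0, 1.732]
ft_force: [1.8, -0.1, -2.9]
opening: 0.331
grip_force: 30.0
```

Emit:
carry_out(motion=[[-20,-5,-45,0,1],[-40,-11,-15,0,1],[-45,-12,0,0,1],[-45,-12,0,0,1],[-45,-12,0,0,1],[-45,-12,0,0,1],[-35,-9.5,0,0,1],[-18,-4.8,0,0,1],[0,0,0,0,1],[0,0,0,0,1],[0,0,0,0,1]])

```text
t: 28.65
eef_pos: [437.7, -146.2, 216.3]
tcp_rot: [3.142, -0.0, 1.733]
ft_force: [0.3, 0.8, -3.0]
opening: 0.334
grip_force: 30.0
```

```bash
python3 -c "
from h import *
go(437.6,-147,94)
caps(['top'])"
```

```text
at [ 437.7 -146.2  216.3] yaw 99.3 shift [ -0.7  -0.3 133.3] rows 3.0 turn 0 op 0.33 F [ 0.3  0.8 -3. ] t 28.6
top (698,55;81) (623,-283;104) (609,-203;88) (572,23;66)
```

Emit:
carry_out(motion=[[-0.7,-0.3,20,0,1],[0,0,35,0,1],[0,0,25,0,1],[0,0,10,0,1],[0,0,10,0,1],[0,0,10,0,1],[0,0,10,0,1],[0,0,8,0,1],[0,0,3,0,1],[0,0,0,0,1],[0,0,0,0,1]])

```text
t: 29.8
eef_pos: [437.8, -148.0, 85.2]
tcp_rot: [3.141, 0.0, 1.732]
ft_force: [0.0, 0.6, -2.9]
opening: 0.335
grip_force: 30.0
```

Emit:
carry_out(motion=[[0,0,1,0,1],[0,0,1,0,1],[0,0,0,0,1],[0,0,0,0,1]])

```text
t: 30.2
eef_pos: [437.6, -147.9, 83.1]
tcp_rot: [3.142, 0.0, 1.732]
ft_force: [-0.0, -0.2, -3.3]
opening: 0.332
grip_force: 30.0
```

Emit:
carry_out(motion=[[0,0,1,0,1],[0,0,1,0,1],[0,0,0,0,1],[0,0,0,0,1]])

```text
t: 30.6
eef_pos: [437.6, -147.9, 82.0]
tcp_rot: [3.141, 0.001, 1.732]
ft_force: [-5.5, 2.1, 16.0]
opening: 0.332
grip_force: 30.0
```

Emit:
carry_out(motion=[[0,0,1,0,1],[0,0,0,0,1],[0,0,0,0,0.6],[0,0,0,0,0.5],[0,0,0,0,0.5],[0,0,-10,0,0.5],[0,0,-25,0,0.5],[0,0,-45,0,0.5],[0,0,-45,0,0.5],[0,0,0,0,0.5],[0,0,0,0,0.5]])

```text
t: 31.7
eef_pos: [437.7, -147.9, 206.1]
tcp_rot: [3.14, 0.001, 1.732]
ft_force: [-0.2, -0.2, -0.5]
opening: 0.5
grip_force: 0.0
```

```bash
python3 -c "
from h import *
caps(['top','side'])
go(572,23,180)"
```

```text
top (698,55;81) (623,-283;105) (609,-203;88) (572,23;66)
side (624,-291;74) (611,-210;85) (458,-316;33) (533,-227;96) (452,-232;92) (568,-139;41) (493,-150;47) (438,-155;104) (698,53;93) (572,21;103) (644,106;62) (529,79;59)
at [ 437.1 -147.6  204.4] yaw 99.2 shift [146.7 160.5  35.4] rows 5.0 turn 0 op 0.5 F [ 0.9 -0.6 -0.3] t 31.8
```

Placed. Next, the bottle at (572,22.5).

Emit:
carry_out(motion=[[15,16.5,0,0,0.5],[32,35,0,0,0.5],[33,36,0,0,0.5],[33,36,0,0,0.5],[33.2,37,20,0,0.5],[0,0,20,0,0.5],[0,0,0,0,0.5],[0,0,0,0,0.5]])

```text
t: 32.6
eef_pos: [569.8, 19.4, 165.4]
tcp_rot: [-3.139, -0.001, 1.732]
ft_force: [0.2, -0.5, -0.0]
opening: 0.497
grip_force: 0.0
```

```bash
python3 -c "
from h import *
caps(['wrist'])
go(572,22.5,86)"
```

```text
wrist (653,72;617) (568,61;111) (699,55;2367) (572,22;1624)
at [570.2  19.1 166.3] yaw 99.2 shift [ 3.1  2.4 91.3] rows 2.0 turn 0 op 0.5 F [ 0.1 -0.2  0.3] t 32.6
```

Emit:
carry_out(motion=[[3,2.4,25,0,0.5],[0,0,40,0,0.5],[0,0,19,0,0.5],[0,0,7,0,0.5],[0,0,0,0,0.6],[0,0,0,0,1],[0,0,0,0,1],[0,0,0,0,1],[0,0,0,0,1],[0,0,-10,0,1],[0,0,-25,0,1],[0,0,-45,0,1]])

```text
t: 33.85
eef_pos: [570.9, 23.1, 154.6]
tcp_rot: [-3.136, -0.001, 1.732]
ft_force: [1.4, -0.3, -3.6]
opening: 0.336
grip_force: 30.0
```

Emit:
carry_out(motion=[[-15,-8,-40,0,1],[-35,-19,-20,0,1],[-40,-22,0,0,1],[-36,-20,0,0,1],[-19.6,-10.7,0,0,1],[0,0,0,0,1],[0,0,0,0,1],[0,0,0,0,1]])

```text
t: 34.65
eef_pos: [517.2, -132.8, 215.6]
tcp_rot: [3.142, -0.0, 1.733]
ft_force: [0.5, 0.3, -3.7]
opening: 0.33
grip_force: 30.0
```

```bash
python3 -c "
from h import *
go(516.6,-134,92)
caps(['top'])"
```

```text
at [ 517.2 -132.8  215.6] yaw 99.3 shift [ -1.1  -0.8 134.6] rows 3.0 turn 0 op 0.33 F [ 0.5  0.3 -3.7] t 34.6
top (698,55;82) (627,-287;72)
```

Emit:
carry_out(motion=[[-1,-0.8,20,0,1],[0,0,35,0,1],[0,0,25,0,1],[0,0,10,0,1],[0,0,10,0,1],[0,0,10,0,1],[0,0,10,0,1],[0,0,9,0,1],[0,0,3,0,1],[0,0,0,0,1],[0,0,0,0,1]])

```text
t: 35.8
eef_pos: [516.6, -134.8, 83.6]
tcp_rot: [3.141, 0.0, 1.732]
ft_force: [-0.5, 1.5, -3.4]
opening: 0.333
grip_force: 30.0
```

Emit:
carry_out(motion=[[0,0,1,0,1],[0,0,1,0,1],[0,0,0,0,1],[0,0,0,0,1]])

```text
t: 36.2
eef_pos: [516.6, -134.7, 81.7]
tcp_rot: [3.141, 0.0, 1.732]
ft_force: [-1.2, 0.3, 1.9]
opening: 0.331
grip_force: 30.0
```

Emit:
carry_out(motion=[[0,0,0.5,0,1],[0,0,0,0,0.6],[0,0,0,0,0.5],[0,0,0,0,0.5],[0,0,-10,0,0.5],[0,0,-25,0,0.5],[0,0,-45,0,0.5],[0,0,-45,0,0.5],[0,0,0,0,0.5],[0,0,0,0,0.5]])

```text
t: 37.2
eef_pos: [516.6, -134.7, 207.1]
tcp_rot: [3.139, 0.001, 1.732]
ft_force: [0.4, -0.2, -0.1]
opening: 0.496
grip_force: 0.0
```

```bash
python3 -c "
from h import *
caps(['top'])
go(697.5,54.5,180)"
```

```text
top (698,55;81) (625,-285;87)
at [ 516.2 -134.5  205.9] yaw 99.2 shift [157.4 209.4  36.9] rows 6.0 turn 0 op 0.5 F [-0.1  0.1  0.4] t 37.2
```

Emit:
carry_out(motion=[[15,20,0,0,0.5],[28,38,0,0,0.5],[28,38,0,0,0.5],[29,38,0,0,0.5],[29,38,0,0,0.5],[28.4,37.4,20,0,0.5],[0,0,20,0,0.5],[0,0,0,0,0.5],[0,0,0,0,0.5]])

```text
t: 38.15
eef_pos: [696.6, 53.3, 165.2]
tcp_rot: [-3.139, -0.0, 1.732]
ft_force: [-0.1, -1.0, 0.5]
opening: 0.501
grip_force: 0.0
```

```bash
python3 -c "
from h import *
caps(['wrist'])
go(698,54.5,86)"
```

```text
wrist (691,94;64) (698,54;1643) (529,-110;62)
at [696.9  53.  166.4] yaw 99.2 shift [ 1.3  1.3 91.4] rows 2.0 turn 0 op 0.5 F [ 0.5 -1.2  0.1] t 38.2
```

Emit:
carry_out(motion=[[1,1.3,25,0,0.5],[0,0,40,0,0.5],[0,0,19,0,0.5],[0,0,7,0,0.5],[0,0,0,0,0.6],[0,0,0,0,1],[0,0,0,0,1],[0,0,0,0,1],[0,0,0,0,1],[0,0,-10,0,1],[0,0,-25,0,1],[0,0,-45,0,1]])

```text
t: 39.4
eef_pos: [696.8, 54.9, 153.7]
tcp_rot: [-3.136, -0.001, 1.732]
ft_force: [1.2, 0.6, -3.3]
opening: 0.331
grip_force: 29.9
```

Emit:
carry_out(motion=[[-15,-12,-40,0,1],[-32,-27,-20,0,1],[-36,-30,0,0,1],[-36,-30,0,0,1],[-25,-20,0,0,1],[-13,-10.2,0,0,1],[0,0,0,0,1],[0,0,0,0,1],[0,0,0,0,1]])

```text
t: 40.3
eef_pos: [596.5, -119.8, 215.3]
tcp_rot: [3.141, -0.0, 1.733]
ft_force: [-0.1, 0.6, -4.3]
opening: 0.329
grip_force: 30.0
```

```bash
python3 -c "
from h import *
go(595.6,-121.1,92)
caps(['side'])"
```

```text
at [ 596.5 -119.8  215.3] yaw 99.3 shift [ -1.1  -1.1 134.3] rows 3.0 turn 0 op 0.33 F [-0.1  0.6 -4.3] t 40.3
side (689,-266;129) (624,-291;75) (621,-187;124) (532,-225;96) (453,-236;96) (565,-139;48) (518,-141;98) (438,-154;101) (406,-89;34)
```

Emit:
carry_out(motion=[[-1,-1,20,0,1],[0,0,35,0,1],[0,0,25,0,1],[0,0,10,0,1],[0,0,10,0,1],[0,0,10,0,1],[0,0,10,0,1],[0,0,9,0,1],[0,0,3,0,1],[0,0,0,0,1],[0,0,0,0,1]])

```text
t: 41.45
eef_pos: [595.4, -122.1, 83.6]
tcp_rot: [3.141, 0.0, 1.732]
ft_force: [-0.2, -1.2, -3.5]
opening: 0.329
grip_force: 30.0
```

Emit:
carry_out(motion=[[0,0,1,0,1],[0,0,1,0,1],[0,0,0,0,1],[0,0,0,0,1]])

```text
t: 41.85
eef_pos: [595.4, -122.1, 82.0]
tcp_rot: [3.141, 0.001, 1.732]
ft_force: [-2.2, 1.3, 5.6]
opening: 0.33
grip_force: 30.0
```

Seated. I'll release, rise and back away so the crate and hook can be seen.

Emit:
carry_out(motion=[[0,0,0,0,0.6],[0,0,0,0,0.5],[0,0,0,0,0.5],[0,0,-10,0,0.5],[0,0,-25,0,0.5],[0,0,-45,0,0.5],[0,0,-45,0,0.5],[0,0,-45,0,0.5],[30,0,-30,0,0.5],[45,0,0,0,0.5],[45,0,0,0,0.5],[45,0,0,0,0.5]])

```text
t: 43.05
eef_pos: [568.1, 42.3, 282.3]
tcp_rot: [3.14, 0.0, 1.732]
ft_force: [0.5, 0.3, -0.7]
opening: 0.501
grip_force: 0.0
```

Emit:
carry_out(motion=[[0,0,0,0,0.5],[0,0,0,0,0.5]])

```text
t: 43.25
eef_pos: [568.5, 41.7, 282.0]
tcp_rot: [3.141, 0.0, 1.734]
ft_force: [-0.2, -0.2, 0.1]
opening: 0.497
grip_force: 0.0
```

```bash
python3 -c "
from h import *
go(600,0,280)
caps(['top','side'])
a=cam('top')['color'][100:300,150:470,::-1];b=cam('side')['color'][130:350,200:440,::-1]
cv2.imwrite('pics/f.png',np.hstack([cv2.resize(a,(420,400)),cv2.resize(b,(380,400))]))"
```

```text
at [568.5  41.7 282. ] yaw 99.4 shift [-46.2  24.3  13. ] rows 2.0 turn 0 op 0.5 F [-0.2 -0.2  0.1] t 43.2
top (623,-283;103) (609,-203;88) (596,-123;79) (530,-215;85) (516,-135;77) (463,-310;109) (450,-227;90) (438,-149;82)
side (624,-290;72) (611,-210;84) (465,-316;81) (533,-226;97) (598,-130;93) (453,-234;93) (519,-141;95) (439,-155;103) (551,-67;35)
```

View pics/f.png

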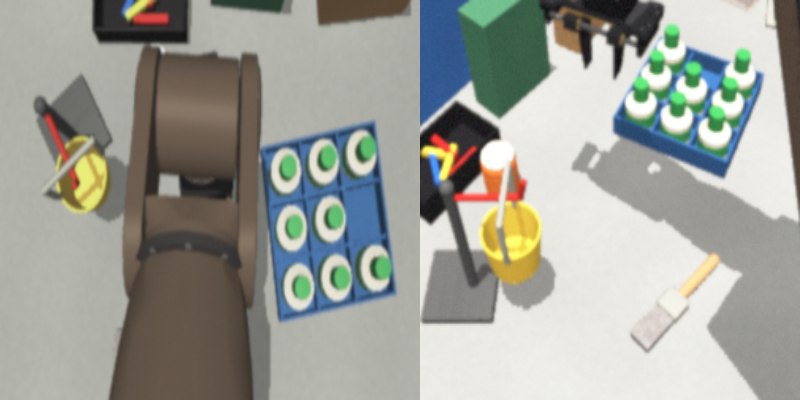

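The picture shows all eight bottles upright in separate cells, the counter clear of spares, and the pail hanging on the hook arm.

```bash
python3 -c "
from h import *
print(env.job_done())"
```

```text
the job is handed in; nothing more can be done
None
```

The job is handed in, with no verdict returned: the last pictures show the pail hanging on the red hook and all five spare bottles upright in their own crate cells, the stock bottles within a millimetre or two of their start, and the tin and brush never touched.

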